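# Unhook a slide carrier from the drying stand

## Robot

A 7-joint arm with a two-finger parallel gripper is mounted at the origin on the work surface. World frame = base frame: x ahead of the robot, y to its left, z up, the work surface at z = 0. Lengths are in m, angles in rad, forces in N, time in s.
With the tool pointing down it reaches from about 0.4 to 0.875 m from the base axis. Payload 19.3 kg.
Tool frame: the origin (TCP) lies on the centre line of the jaws, within the pads' length; the fingertips stand 11 mm ahead of it and the grasp point (between the pads) lies 8 mm behind it; y points along the fingers, x is the direction in which the jaws open and shut, and the axes are right-handed (so a half turn about y gives the same grasp; the last joint's range is limited). The gripper opens to 85 mm and grips with 20 to 120 N. Pads are 22 mm wide; open, the fingers measure 114 mm over their backs; the gripper's body (76 mm by 85 mm) begins 54 mm behind the grasp point. The pads swing forward as they close: fully open they stand 13 mm farther back than shut.
Start: joints at [-1.337, 0.521, -0.036, 1.599, 0.021, 1.021, -0.113], TCP at [0.187, 0.596, 0.242] pointing down, gripper open.
Joint ranges: [-2.91, 2.91], [-0.3, 2.13], [-1.5, 1.42], [0.17, 2.43], [-1.26, 4.41], [0.16, 1.93], [-2.52, 2.52]. Speed limits (rad/s): [1.89, 1.89, 2.39, 2.39, 3.01, 3.01, 3.01].

## Interface

Orientations are given as [roll, pitch, yaw] about the fixed x, y, z axes, in that order (R = Rz(yaw) Ry(pitch) Rx(roll)).
In Python, from workcell import monitor, cams, bot gives the robot as it stands.
- The arm moves only by the tool send_rows, never from a script. Its argument "series" is text: rows parted by semicolons, each of 7 numbers parted by spaces: the turn, a rotation vector about the tool's x, y, z in rad, then the shift along the tool's x, y, z in mm, then the opening, from 0 (shut) to 1 (fully open). In form: ax ay az tx ty tz claw; .... A call has 1 to 20 rows; each row is the pose to reach, as a shift and turn from the pose commanded when the call began, along the tool's axes at that moment; what a row does not reach only later rows make up. A row lasts 1/12 s, in which the tool goes at most 41.7 mm and 7.16 degrees, less where a joint would pass 70% of its speed; a pose out of reach is approached as far as the arm can. A call with a gripper value outside its range is refused whole. The fingers move at their own pace and stop on an object; "force" is the grip in N (left out, the last holds). Time passes only in rows, so rows that repeat a pose let the fingers close. It gives the time, the measured TCP pose, the force and the opening at its end, in the units of the state.
- monitor.observe(): the state, without advancing time (a new reading comes with each control period).
- cams.grab_frame(name): name is "scene" or "top" or "wrist"; returns the picture (384x512x3 uint8, red, green, blue); there is no depth.
- cams.get_calibration(name): a dict with "mtx" (3x3 intrinsics, pixels), "origin" and "attitude" of the camera in the world. Camera axes: x right, y down, z forward; pixel columns grow to the right and rows downward; lengths in m; the calibration is good to about 2 mm. A picture is of the moment at which its call begins: read the wrist's pose just before it. get_calibration takes no time and is no camera call; for the wrist camera it gives the pose at the moment of the call.
- bot.job_done(): hands the job in, once; it reports no verdict.
The state is a dict: "clock": time; "qpos": joint angles; "qd": joint speeds; "joint_efforts": joint torques, N m; "position": TCP position; "tool_rot": TCP orientation; "force": force on the tool from outside, world axes, zero at the start; "moment": the same for the moment, N m; "grip_width": finger opening in m.
Only numpy, scipy, OpenCV 4.12 (cv2) and the standard library are available. Lean on these libraries where they do the work, as an engineer would, in place of code of your own. Each camera call takes 0.05 s, during which the arm holds its last target.

## Task

Take the dry slide carrier off the drying stand: slide it along the rod and lift it over the rod's upturned end by feel, without forcing it against the rod. Then lower it into the wire basket, letting go only when its lower edge is well inside the basket, so that it finally lies or leans in there. Leave the basket, the dishes, the mouse and the bottle where they are.

Things in the scene. Friction and masses are not known exactly. Their poses are not given: they have to be found in the camera images.
- carrier_centre (a point): Slide carrier: white plastic plate 120 tall, 90 wide, 5 mm thick, 60 to 130 g, two glass slides on the lower half of its outer face. It hangs on the stand's rod. This is its centre, 60 mm above its lower edge. Axes: z towards the top edge, y across the width, x through the thickness, at the start outward along the rod. Plain plate on both sides of the slot can be gripped from above, clear of the rod.
- slot_top (a point): Middle of the upper edge of the carrier's slot; it rests on the rod at the start. The slot is 16 mm wide, centred across the plate, and reaches from here (30 mm below the plate's top edge) 30 mm down to the plate's centre; 37 mm of plate on either side. Same axes as the carrier.
- carrier_foot (a point): Middle of the carrier's lower edge; same axes as the carrier's centre.
- stand: Drying stand fixed to the bench: grey foot 130 x 110 x 12 mm, steel post 16 mm thick and 162 mm tall, aluminium clamp block 26 mm wide at 138 to 162 mm height with a black thumb screw on its +y side (out to 36 mm). Origin on the bench at the post's axis, z up. The rod runs out along +x; the carrier hangs on it 52 to 64 mm from the post's axis.
- rod (a point): Where the steel rod's axis (6 mm thick) crosses the post, 150 mm up; stand's axes. The rod runs level along +x, then bends up 60 degrees from level, still outward, for a rise of 40 mm (23 mm further out). The bend is 85 to 135 mm from here, not measured: feel or see it. The rod stays put. The slot is too short to pass the end at one height: the carrier must rise along the slope as it goes out.
- basket: Loose open steel wire basket, 0.8 kg, 190 (its x) x 150 (its y) x 70 mm high, walls and floor 4 mm. Origin at the centre of its underside.
- petri: Two stacked clear plastic round dishes, 94 mm across, 31 mm high; origin at the centre of the underside.
- mouse: Black computer mouse, 105 x 60 x 33 mm; origin at the centre of the underside.
- bottle: Brown glass bottle, 48 mm across, 100 mm tall; origin at the centre of the underside.
Mind the look-alikes: they are no part of the job. Of the things that look like the part that bears carrier_centre, the smaller one is meant. Of the things that look like the stand, the larger one is meant.

How it is judged:
By the outcome, as a careful person would: the job done as asked, in the order asked, and still so for the second after the job is handed in, with the robot touching nothing.
It also fails if it takes over 56 s, if anything falls off the work surface, if the arm or the gripper's body presses on something with over 40 N, if the wrist force passes 120 N, or if a joint passes its speed limit or range.

## Working session

There is one attempt and no reset: what is moved stays moved. The work goes in short steps, Python scripts to look and compute and a tool call to move; the robot and the scene stay as the last step left them, time stands still between calls to the robot, and variables do not carry over. Pictures are saved under pics/ and viewed, and the job is handed in when it is done.

Besides the shell and the picture viewer there is one more tool, called after "Call:" in YAML: its name, and indented under it one key for each argument. send_rows: Moves the arm, as the interface text tells. Its arguments: {"type":"object","properties":{"series":{"type":"string"},"force":{"type":"number"}},"required":["series"]}

```bash
ls; mkdir -p pics; python3 - <<'E'
from workcell import monitor,cams,bot
import cv2
s=monitor.observe();print(s)
for n in ["scene","top","wrist"]:
    c=cams.get_calibration(n);print(n,c)
    im=cams.grab_frame(n);cv2.imwrite(f"pics/{n}0.png",im[:,:,::-1])
E
```

```text
pics
{'clock': 0.0, 'qpos': array([-1.3371941 ,  0.52204481, -0.03632708,  1.5999877 ,  0.02123104,
        1.02111134, -0.11277539]), 'qd': array([ 7.41437199e-04, -2.14148690e-03,  5.65126366e-04, -4.39523954e-04,
       -9.15225696e-05,  3.13245528e-04, -8.40385500e-04]), 'joint_efforts': array([ 4.62983262e-04, -9.27119994e+01,  1.98022664e+00, -3.69923401e+01,
        1.78774749e-02,  8.32038786e-03, -2.73462354e-05]), 'position': array([0.18691514, 0.59605776, 0.24171382]), 'tool_rot': array([-1.57090612e+00,  1.16022544e-03,  1.26702426e+00]), 'force': array([-0.02387927,  0.34045879,  0.25333082]), 'moment': array([0.02414124, 0.00820465, 0.02289651]), 'grip_width': 0.08561497058626824}
scene {'mtx': array([[410.38963446,   0.        , 254.47826402],
       [  0.        , 410.38963446, 193.54558324],
       [  0.        ,   0.        ,   1.        ]]), 'origin': array([1.31369744, 0.48402858, 0.79979597]), 'attitude': array([-2.18600416,  0.00674219,  2.11772206])}
top {'mtx': array([[359.06961791,   0.        , 257.95888179],
       [  0.        , 359.06961791, 193.77490584],
       [  0.        ,   0.        ,   1.        ]]), 'origin': array([ 0.48984459, -0.00255493,  1.0875629 ]), 'attitude': array([-3.09048204, -0.01066629, -1.54314671])}
wrist {'mtx': array([[276.11545537,   0.        , 254.89990251],
       [  0.        , 276.11545537, 192.43267228],
       [  0.        ,   0.        ,   1.        ]]), 'origin': array([0.12382946, 0.61516698, 0.37371132]), 'attitude': array([2.87587770e+00, 9.30007986e-04, 1.26729965e+00])}
```

View pics/scene0.png

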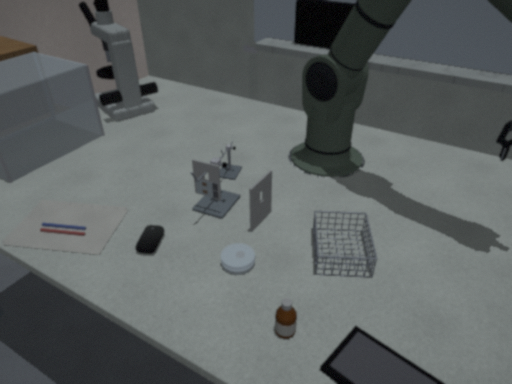

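View pics/top0.png

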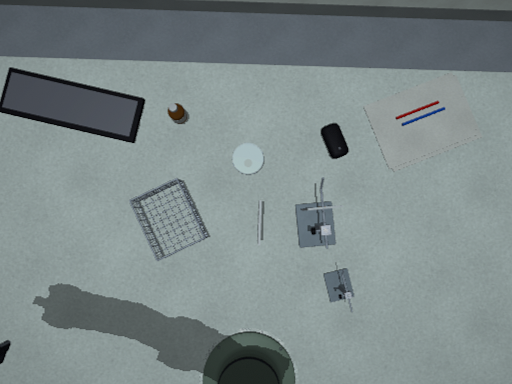

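View pics/wrist0.png

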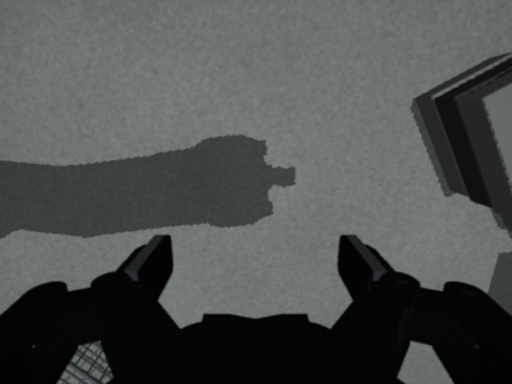

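```bash
python3 - <<'E'
import cv2
a=cv2.imread("pics/scene0.png")[130:260,160:290];b=cv2.imread("pics/top0.png")[160:320,245:365]
cv2.imwrite("pics/c1.png",cv2.resize(a,(600,600),interpolation=cv2.INTER_CUBIC))
cv2.imwrite("pics/c2.png",cv2.resize(b,None,fx=3.75,fy=3.75,interpolation=cv2.INTER_CUBIC))
c=cv2.imread("pics/top0.png")[165:275,115:225]
cv2.imwrite("pics/c3.png",cv2.resize(c,None,fx=5,fy=5,interpolation=cv2.INTER_CUBIC))
E
```

```text
(no output)
```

View pics/c1.png

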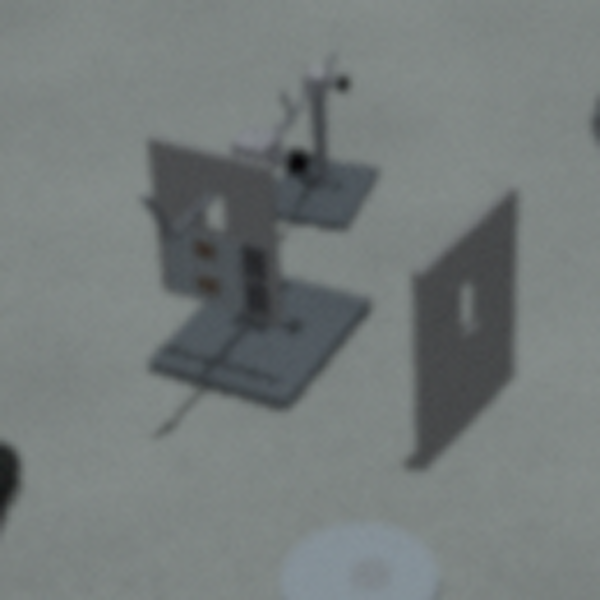

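View pics/c2.png

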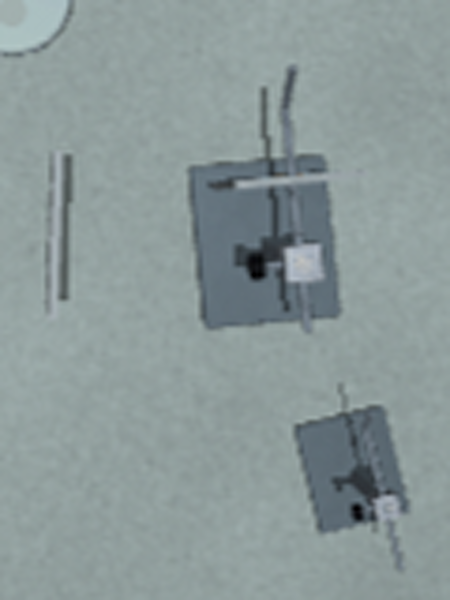

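View pics/c3.png

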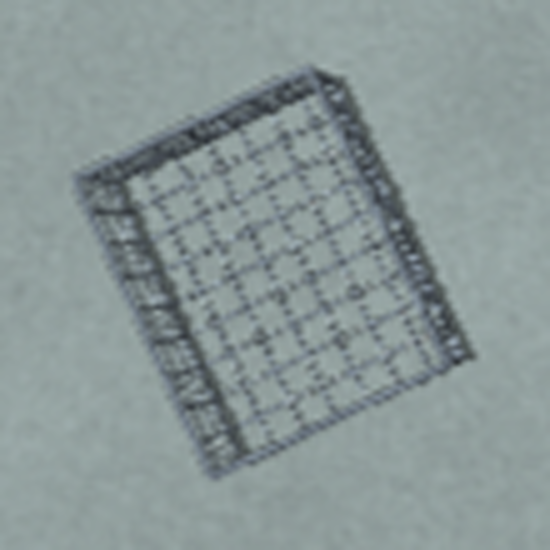

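```bash
cat > h.py <<'E'
import numpy as np,cv2
from scipy.spatial.transform import Rotation as Ro
from workcell import monitor,cams,bot
def ray(n,uv,c=None):
    c=c or cams.get_calibration(n);R=Ro.from_euler('xyz',c['attitude']).as_matrix()
    d=R@np.linalg.inv(c['mtx'])@np.array([uv[0],uv[1],1.]);return np.array(c['origin']),d
def onz(n,uv,z,c=None):
    o,d=ray(n,uv,c);return o+d*(z-o[2])/d[2]
def tri(*a):
    A=np.zeros((3,3));b=np.zeros(3)
    for o,d in a:
        d=d/np.linalg.norm(d);P=np.eye(3)-np.outer(d,d);A+=P;b+=P@o
    p=np.linalg.solve(A,b);return p,[np.linalg.norm(np.cross(p-o,d/np.linalg.norm(d))) for o,d in a]
def proj(n,p,c=None):
    c=c or cams.get_calibration(n);R=Ro.from_euler('xyz',c['attitude']).as_matrix()
    q=c['mtx']@(R.T@(np.array(p)-c['origin']));return q[:2]/q[2]
E
python3 - <<'E'
from h import *
np.set_printoptions(precision=4,suppress=True)
t=lambda u,v:(u/3.75+245-.37,v/3.75+160-.37)
s=lambda u,v:(u*130/600+160-.4,v*130/600+130-.4)
k=lambda u,v:(u/5+115-.4,v/5+165-.4)
clamp=onz("top",t(304,262),.162);bend=onz("top",t(288,112),.15);end=onz("top",t(292,68),.19)
print("clamp",clamp,"bend",bend,np.linalg.norm((bend-clamp)[:2]),"end",end,np.linalg.norm((end-clamp)[:2]))
pl,pr=onz("top",t(208,185),.183),onz("top",t(332,176),.183);print("plate",pl,pr,np.linalg.norm(pl-pr))
for n,p in dict(TL=(150,140),TR=(280,178),BL=(165,290),BR=(277,322)).items():
    print(n,[onz("scene",s(*p),z) for z in(.183,.063)])
lk=[onz("top",t(56,152),.18),onz("top",t(50,318),.18)];print("look",lk,np.linalg.norm(lk[0]-lk[1]))
for p in [(200,168),(326,155),(340,316),(205,328)]: print("foot",onz("top",t(*p),.012))
B=[onz("top",k(*p),.07) for p in [(75,178),(315,68),(475,355),(215,478)]];print("basket rim",B,np.mean(B,0),[np.linalg.norm(B[i]-B[i-1]) for i in range(4)])
R=np.degrees
d=(bend-clamp)[:2];print("rod yaw",R(np.arctan2(d[1],d[0])))
E
```

```text
clamp [ 0.4504 -0.1879  0.162 ] bend [ 0.554  -0.1772  0.15  ] 0.10417367418655861 end [ 0.5809 -0.1719  0.19  ] 0.13148764889293924
plate [ 0.501  -0.1181  0.183 ] [ 0.5094 -0.2015  0.183 ] 0.08381427618732058
TL [array([ 0.5178, -0.221 ,  0.183 ]), array([ 0.363 , -0.3582,  0.063 ])]
TR [array([ 0.5131, -0.1227,  0.183 ]), array([ 0.3573, -0.2408,  0.063 ])]
BL [array([ 0.6453, -0.1091,  0.183 ]), array([ 0.5153, -0.2245,  0.063 ])]
BR [array([ 0.638 , -0.0366,  0.183 ]), array([ 0.5065, -0.1379,  0.063 ])]
look [array([ 0.5205, -0.0155,  0.18  ]), array([ 0.4091, -0.0145,  0.18  ])] 0.11135487112878642
foot [ 0.5166 -0.1333  0.012 ]
foot [ 0.5298 -0.2341  0.012 ]
foot [ 0.4019 -0.2474  0.012 ]
foot [ 0.3896 -0.1401  0.012 ]
basket rim [array([0.5138, 0.3499, 0.07  ]), array([0.58  , 0.2172, 0.07  ]), array([0.4204, 0.1209, 0.07  ]), array([0.3479, 0.2641, 0.07  ])] [0.4655 0.238  0.07  ] [np.float64(0.1868030066795908), np.float64(0.1483477360851432), np.float64(0.18634097902890065), np.float64(0.16044933574186854)]
rod yaw 5.883795350479726
```

```bash
cat >> h.py <<'E'
def rel(p,yaw,rpy0=None,p0=None):
    s=monitor.observe();R0=Ro.from_euler('xyz',s['tool_rot'] if rpy0 is None else rpy0);p0=s['position'] if p0 is None else p0
    Rt=Ro.from_euler('xyz',[-np.pi/2,0,yaw])
    return np.r_[(R0.inv()*Rt).as_rotvec(),R0.inv().apply(np.array(p)-p0)*1000].round(3)
E
python3 - <<'E'
from h import *
for p,y in [((.40,.42,.33),.8),((.5,.2,.34),.4),((.507,-.208,.30),.103)]: print(rel(p,y))
E
```

```text
[ 0.00000e+00  4.67000e-01 -1.00000e-03 -1.04379e+02 -8.80440e+01
 -2.55999e+02]
[ 0.00000e+00  8.67000e-01 -1.00000e-03 -2.84385e+02 -9.78670e+01
 -4.17249e+02]
[ 1.00000e-03  1.16400e+00 -1.00000e-03 -6.71559e+02 -5.75050e+01
 -5.46013e+02]
```

Call:
send_rows:
  series: "0 0.467 0 -104 -88 -256 0.4;0 0.467 0 -104 -88 -256 0.4;0 0.467 0 -104 -88 -256 0.4;0 0.467 0 -104 -88 -256 0.4;0 0.467 0 -104 -88 -256 0.4;0 0.467 0 -104 -88 -256 0.4;0 0.867 0 -284 -98 -417 0.4;0 0.867 0 -284 -98 -417 0.4;0 0.867 0 -284 -98 -417 0.4;0 0.867 0 -284 -98 -417 0.4;0 0.867 0 -284 -98 -417 0.4;0 0.867 0 -284 -98 -417 0.4;0 1.164 0 -672 -58 -546 0.4;0 1.164 0 -672 -58 -546 0.4;0 1.164 0 -672 -58 -546 0.4;0 1.164 0 -672 -58 -546 0.4;0 1.164 0 -672 -58 -546 0.4;0 1.164 0 -672 -58 -546 0.4;0 1.164 0 -672 -58 -546 0.4;0 1.164 0 -672 -58 -546 0.4"
  force: 60

```text
clock: 1.82
position: [0.5019, -0.1092, 0.3091]
tool_rot: [-1.571, -0.0, 0.103]
force: [0.9, 0.2, -0.8]
grip_width: 0.0341
```

```bash
python3 - <<'E'
from h import *
import json
c=cams.get_calibration("wrist");im=cams.grab_frame("wrist");cv2.imwrite("pics/w1.png",im[:,:,::-1])
json.dump({k:np.array(v).tolist() for k,v in c.items()},open("w1.json","w"))
cv2.imwrite("pics/w1b.png",cv2.resize(im[:,:,::-1],(800,600),interpolation=cv2.INTER_CUBIC));print(c['origin'],monitor.observe()['position'])
E
```

```text
[ 0.49524981 -0.04405415  0.44100698] [ 0.50100922 -0.11738705  0.3088439 ]
```

View pics/w1b.png

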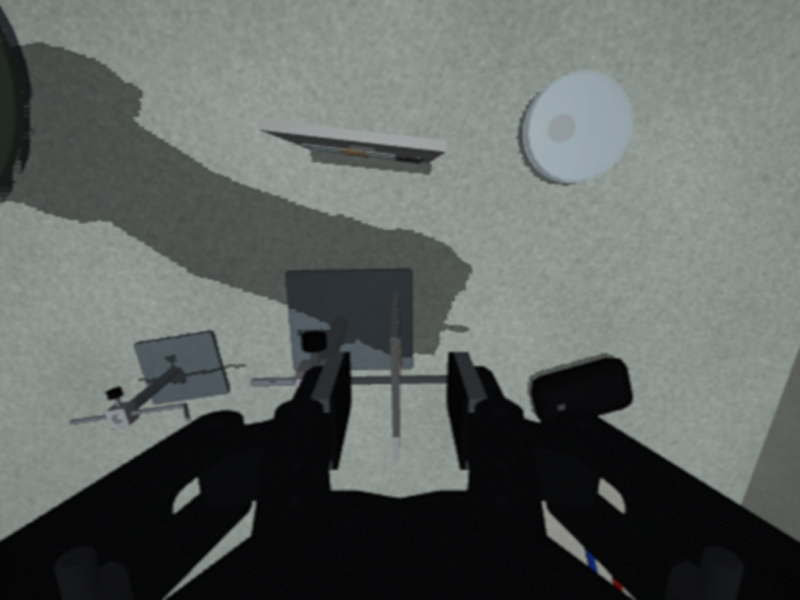

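```bash
python3 - <<'E'
from h import *
import json
im=cv2.imread("pics/w1.png");a=im[170:310,150:310]
cv2.imwrite("pics/w1c.png",cv2.resize(a,None,fx=4.2,fy=4.2,interpolation=cv2.INTER_CUBIC))
g=cv2.cvtColor(im,cv2.COLOR_BGR2GRAY)
for r in range(180,300,8): print(r,g[r,240:270])
E
```

```text
180 [50 51 51 51 50 50 49 50 51 50 51 51 50 51 51 49 51 50 50 51 51 50 48 54
 68 79 80 80 82 84]
188 [50 50 49 50 50 50 50 51 49 50 51 55 58 57 55 52 51 51 50 50 51 49 48 54
 70 80 83 82 80 78]
196 [48 48 49 48 49 49 49 49 50 50 52 56 57 56 52 46 47 49 48 49 49 48 47 54
 72 84 87 85 84 85]
204 [48 48 49 48 49 49 49 49 48 49 55 57 57 58 55 47 45 48 49 49 49 47 46 50
 68 79 80 80 79 81]
212 [49 50 49 49 49 50 49 49 49 51 55 56 57 56 51 45 44 48 49 49 49 48 46 49
 70 84 84 86 85 85]
220 [50 49 47 49 49 49 49 48 50 58 71 76 77 77 77 71 58 49 49 48 49 48 46 51
 69 82 84 84 85 86]
228 [ 91  92  90  90  90  89  89  89  88  85  81  77  77  76  71  67  61  59
  59  60  59  60  58  70 115 143 148 148 153 155]
236 [106 104 105 106 107 108 109 109 107 101  88  77  76  75  75  83  97 110
 114 114 114 113 118 133 147 151 150 149 149 151]
244 [59 58 58 59 59 59 60 59 60 61 69 76 76 76 73 66 64 63 64 63 63 64 64 63
 63 62 62 63 63 67]
252 [151 153 154 151 150 150 152 155 157 151 125  91  76  75  78  97 127 145
 149 150 152 153 150 148 145 144 144 145 148 148]
260 [148 147 147 148 147 147 148 149 149 145 121  90  76  77  78  98 130 146
 148 148 148 150 152 154 152 148 146 144 142 142]
268 [153 152 154 153 151 148 146 147 151 148 127  97  78  75  75  89 125 147
 150 147 145 145 147 147 146 145 144 144 141 141]
276 [152 149 148 147 150 151 150 150 153 153 140 107  81  75  76  92 126 146
 149 147 146 146 147 148 147 146 145 147 148 146]
284 [148 146 146 149 148 149 147 146 147 146 145 142 139 137 135 129 131 139
 143 143 142 142 144 144 144 145 145 144 146 147]
292 [148 150 150 151 150 146 141 143 146 148 148 143 138 136 137 140 146 150
 150 149 148 146 145 143 143 145 145 146 146 147]
```

View pics/w1c.png

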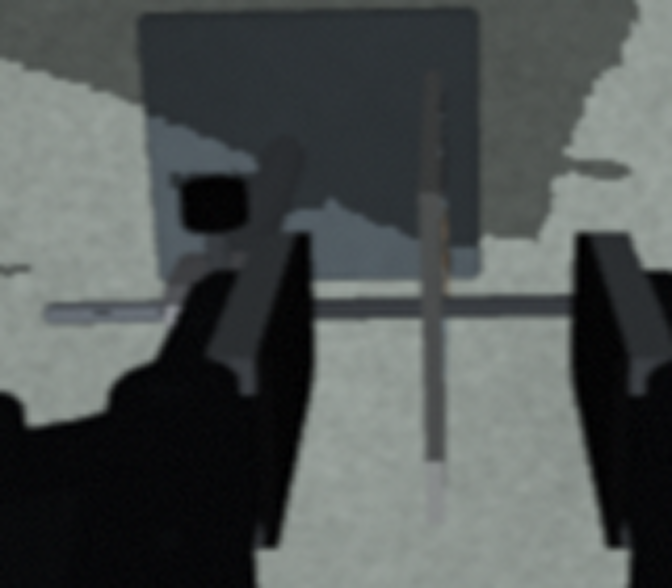

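```bash
python3 - <<'E'
from h import *
import json
np.set_printoptions(precision=4,suppress=True)
c=json.load(open("w1.json"))
f=lambda u,v:(150+u/4.2-.4,170+v/4.2-.4)
a=onz("",(252.8,216.6),.183,c);b=onz("",(253.4,294),.183,c);b2=onz("",(253.4,280),.183,c)
print(a,b,np.linalg.norm(a-b),b2)
d=a-b;print("normal yaw",np.arctan2(-d[0],d[1]), "mid",(a+b)/2)
r1=onz("",f(320,308),.15,c);r2=onz("",f(560,306),.15,c);r0=onz("",f(50,313),.15,c);print("rod",r0,r1,r2,np.arctan2(*(r2-r1)[[1,0]]),np.arctan2(*(r2-r0)[[1,0]]))
print("top proj of b", proj("top",b),proj("top",b2),proj("top",a), proj("scene",a),proj("scene",b))
E
```

```text
[ 0.5031 -0.1387  0.183 ] [ 0.5127 -0.2266  0.183 ] 0.08840139517162479 [ 0.5109 -0.2096  0.183 ]
normal yaw 0.10891404296067636 mid [ 0.5079 -0.1827  0.183 ]
rod [ 0.403  -0.1951  0.15  ] [ 0.4765 -0.186   0.15  ] [ 0.5417 -0.1786  0.15  ] 0.11254250826115661 0.11842249540811586
top proj of b [343.0893 205.5429] [336.3641 206.0457] [308.2658 208.3835] [217.7466 165.1102] [191.6899 158.6858]
```

```bash
python3 - <<'E'
from h import *
s=monitor.observe();print(s['clock'],s['position'],s['tool_rot'],s['qd'].round(3))
print(rel((.511,-.209,.24),.11));print(rel((.511,-.209,.157),.11))
E
```

```text
1.8667 [ 0.50100922 -0.11738705  0.3088439 ] [-1.57394256e+00  1.80415619e-04  9.55508837e-02] [-0.078 -0.03  -0.009  0.017  0.037  0.009 -0.2  ]
[ 3.0000e-03 -1.4000e-02 -0.0000e+00  1.2170e+00  6.9133e+01 -9.1931e+01]
[ 3.00000e-03 -1.40000e-02 -0.00000e+00  1.23200e+00  1.52133e+02
 -9.16700e+01]
```

Call:
send_rows:
  series: "0.001 -0.01 0 1 30 -60 0.4;0.001 -0.01 0 1 50 -92 0.4;0.001 -0.01 0 1 69 -92 0.4;0.001 -0.01 0 1 69 -92 0.4;0.001 -0.01 0 1 69 -92 0.4;0.001 -0.01 0 1 69 -92 0.4;0.001 -0.01 0 1 69 -92 0.4"

```text
clock: 2.45
position: [0.5134, -0.1977, 0.241]
tool_rot: [-1.57, -0.001, 0.114]
force: [-0.4, 0.2, -0.9]
grip_width: 0.0337
```

```bash
python3 - <<'E'
from h import *
s=monitor.observe();print(s['clock'],s['position'],s['tool_rot'],s['force'],s['qd'].round(3))
print(rel((.511,-.209,.157),.11))
c=cams.get_calibration("wrist");print(proj("",(.5127,-.2266,.183),c),proj("",(.5031,-.1387,.183),c))
im=cams.grab_frame("wrist");cv2.imwrite("pics/w2.png",cv2.resize(im[:,:,::-1],(800,600),interpolation=cv2.INTER_CUBIC))
E
```

```text
2.45 [ 0.51338822 -0.19773911  0.24103666] [-1.56981455e+00 -1.37221434e-03  1.14233226e-01] [-0.39877004  0.17845809 -0.92493916] [-0.006 -0.006  0.001  0.001 -0.001 -0.003  0.002]
[-1.0000e-03  4.0000e-03  1.0000e-03 -3.7720e+00  8.4021e+01 -1.0998e+01]
[249.3916383  246.79426252] [249.46614719 126.09938475]
```

View pics/w2.png

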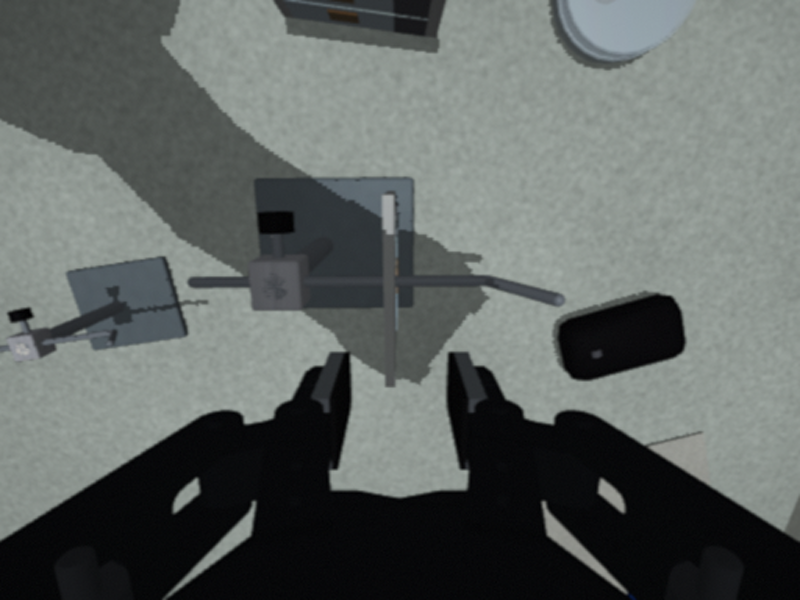

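```bash
python3 - <<'E'
from h import *
np.set_printoptions(precision=4,suppress=True)
s=lambda u,v:((u-.3)/1.5625,(v-.3)/1.5625)
P=np.array([onz("wrist",s(*p),z) for p,z in [((488,280),.15),((560,299),.19),((195,282),.15),((310,281),.15),((470,280),.15),((278,280),.162),((389,194),.183),((390,386),.183)]]);print(P)
m=(P[6]+P[7])/2;print(m,np.linalg.norm(P[6]-P[7]));d=P[4]-P[3];print(np.arctan2(d[1],d[0]))
d/=np.linalg.norm(d)
print("plate from clamp",(m-P[5])@d,"bend from clamp",(P[0]-P[5])@d,"end",(P[1]-P[5])@d)
E
```

```text
[[ 0.5588 -0.176   0.15  ]
 [ 0.5822 -0.1731  0.19  ]
 [ 0.4049 -0.1948  0.15  ]
 [ 0.4653 -0.1873  0.15  ]
 [ 0.5493 -0.1771  0.15  ]
 [ 0.4516 -0.1857  0.162 ]
 [ 0.5025 -0.1373  0.183 ]
 [ 0.5128 -0.2266  0.183 ]]
[ 0.5076 -0.182   0.183 ] 0.0898865970002148
0.1208082343895051
plate from clamp 0.05613318543842419 bend from clamp 0.10760210419967166 end 0.13116927848627957
```

Call:
send_rows:
  series: "0 0.004 0 -3.5 20 -11 0.4;0 0.004 0 -3.5 20 -11 0.4;0 0.004 0 -3.5 40 -11 0.4;0 0.004 0 -3.5 60 -11 0.4;0 0.004 0 -3.5 75 -11 0.4;0 0.004 0 -3.5 84 -11 0.4;0 0.004 0 -3.5 84 -11 0.4;0 0.004 0 -3.5 84 -11 0.4"

```text
clock: 3.17
position: [0.5109, -0.2096, 0.1569]
tool_rot: [-1.57, -0.0, 0.109]
force: [0.3, -0.3, 0.5]
grip_width: 0.0343
```

Call:
send_rows:
  series: "0 0 0 0 0 0 0.2;0 0 0 0 0 0 0.1;0 0 0 0 0 0 0;0 0 0 0 0 0 0;0 0 0 0 0 0 0;0 0 0 0 0 0 0;0 0 0 0 0 0 0;0 0 0 0 0 0 0"
  force: 60

```text
clock: 3.83
position: [0.5108, -0.21, 0.1567]
tool_rot: [-1.57, -0.001, 0.109]
force: [-2.2, 0.6, 7.6]
grip_width: 0.004
```

```bash
python3 - <<'E'
from h import *
s=monitor.observe();print(s['clock'],s['position'],s['tool_rot'],s['force'],s['moment'],s['grip_width'])
im=cams.grab_frame("wrist");cv2.imwrite("pics/w3.png",cv2.resize(im[:,:,::-1],(800,600),interpolation=cv2.INTER_CUBIC))
E
```

```text
3.8333 [ 0.51076282 -0.20996233  0.15665675] [-1.56994786e+00 -7.06822267e-04  1.08884709e-01] [-2.18554725  0.64873026  7.58074933] [0.26006266 0.3441079  0.11420713] 0.004008611654755459
```

View pics/w3.png

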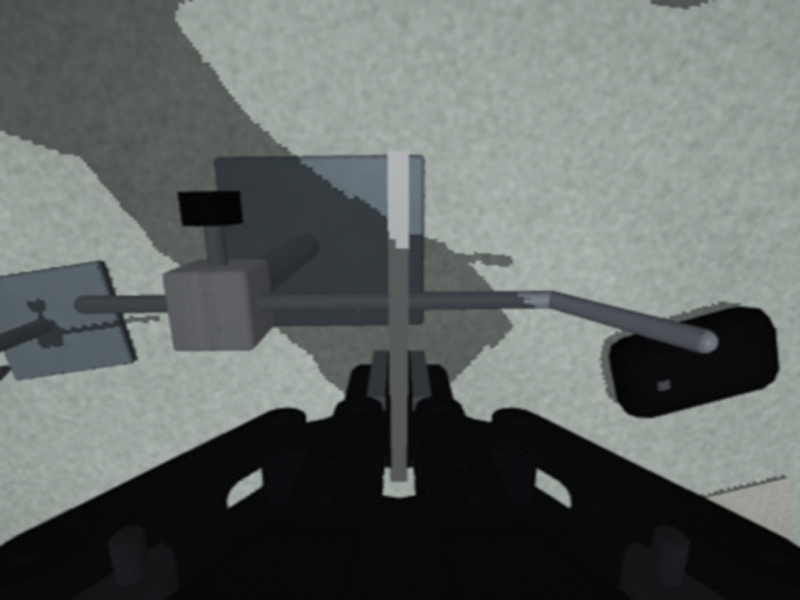

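```bash
python3 - <<'E'
from h import *
np.set_printoptions(precision=4,suppress=True)
s=lambda u,v:((u-.3)/1.5625,(v-.3)/1.5625)
P=np.array([onz("wrist",s(*p),z) for p,z in [((552,299),.15),((706,342),.19),((90,304),.15),((300,302),.15),((500,299),.15),((398,152),.183),((399,480),.183),((399,302),.15)]]);print(P)
m=(P[5]+P[6])/2;print(m,np.linalg.norm(P[5]-P[6]));d=P[4]-P[3];print(np.arctan2(d[1],d[0]))
d/=np.linalg.norm(d)
print("bend-plate",(P[0]-m)@d,"end-plate",(P[1]-m)@d)
E
```

```text
[[ 0.5585 -0.1762  0.15  ]
 [ 0.5822 -0.1738  0.19  ]
 [ 0.4057 -0.1946  0.15  ]
 [ 0.4753 -0.1863  0.15  ]
 [ 0.5413 -0.1781  0.15  ]
 [ 0.5028 -0.1379  0.183 ]
 [ 0.5128 -0.2262  0.183 ]
 [ 0.5081 -0.1828  0.15  ]]
[ 0.5078 -0.1821  0.183 ] 0.08884733653830283
0.12447301746388352
bend-plate 0.05107350963499523 end-plate 0.07480771332196443
```

Call:
send_rows:
  series: "0 0 0 0 -2 0 0;0 0 0 0 -4 0 0;0 0 0 0 -6 0 0;0 0 0 0 -8 0 0;0 0 0 0 -10 0 0;0 0 0 0 -12 0 0;0 0 0 0 -12 0 0;0 0 0 0 -12 0 0"

```text
clock: 4.55
position: [0.5106, -0.2099, 0.1682]
tool_rot: [-1.57, -0.0, 0.109]
force: [0.4, -0.1, -1.0]
grip_width: 0.0045
```

```bash
python3 - <<'E'
from h import *
s=monitor.observe();print(s['clock'],s['position'],s['tool_rot'],s['force'],s['moment'],s['grip_width'])
im=cams.grab_frame("scene");cv2.imwrite("pics/s4.png",cv2.resize(im[140:240,160:290,::-1],(780,600),interpolation=cv2.INTER_CUBIC))
E
```

```text
4.55 [ 0.51061077 -0.2098709   0.16821072] [-1.56986912e+00 -1.98300649e-04  1.08942769e-01] [ 0.38762182 -0.11409188 -1.03387923] [ 0.03524252 -0.03558139  0.00052182] 0.00446132829090409
```

View pics/s4.png

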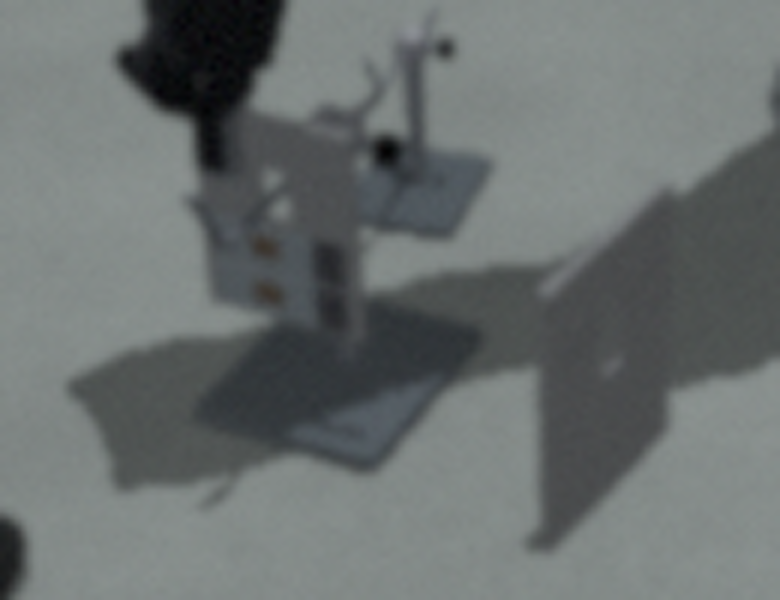

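Call:
send_rows:
  series: "0 0 0 3 0 0 0;0 0 0 8 0 0 0;0 0 0 14 0 0 0;0 0 0 20 0 0.2 0;0 0 0 26 0 0.3 0;0 0 0 32 0 0.3 0;0 0 0 38 0 0.4 0;0 0 0 42 0 0.4 0;0 0 0 45 0 0.4 0;0 0 0 45 0 0.4 0;0 0 0 45 0 0.4 0"

```text
clock: 5.52
position: [0.5551, -0.2046, 0.168]
tool_rot: [-1.57, 0.0, 0.109]
force: [0.8, 0.2, -1.7]
grip_width: 0.0045
```

```bash
python3 - <<'E'
from h import *
s=monitor.observe();print(s['clock'],s['position'],s['tool_rot'],s['force'],s['moment'],s['grip_width'])
im=cams.grab_frame("wrist");cv2.imwrite("pics/w5.png",cv2.resize(im[:,:,::-1],(800,600),interpolation=cv2.INTER_CUBIC))
t=lambda u,v:((u-.3)/1.5625,(v-.3)/1.5625)
E
```

```text
5.5167 [ 0.55513506 -0.2046296   0.16803068] [-1.56984482e+00  2.44190515e-04  1.08926843e-01] [ 0.81985001  0.19370605 -1.73385423] [-0.01108833 -0.05463066  0.05063863] 0.004524902150799972
```

View pics/w5.png

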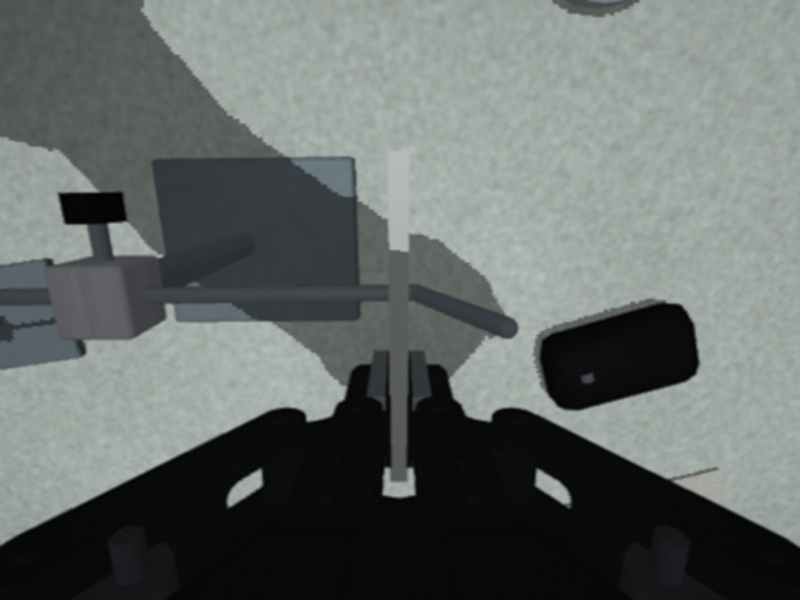

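```bash
python3 - <<'E'
from h import *
np.set_printoptions(precision=4,suppress=True)
s=lambda u,v:((u-.3)/1.5625,(v-.3)/1.5625)
P=np.array([onz("wrist",s(*p),z) for p,z in [((411,292),.15),((509,328),.19),((398,152),.1945),((399,480),.1945),((180,294),.15),((370,293),.15)]])
m=(P[2]+P[3])/2;d=np.array([np.cos(.115),np.sin(.115),0]);print(P,m,"bend",(P[0]-m)@d,"end",(P[1]-m)@d, "lat",(P[5]-m)@[-d[1],d[0],0])
E
```

```text
[[ 0.5565 -0.1764  0.15  ]
 [ 0.5816 -0.1737  0.19  ]
 [ 0.5471 -0.1326  0.1945]
 [ 0.557  -0.2209  0.1945]
 [ 0.4742 -0.1862  0.15  ]
 [ 0.5419 -0.1784  0.15  ]] [ 0.5521 -0.1768  0.1945] bend 0.0044489321537737265 end 0.02969743848051354 lat -0.0004338183044053731
```

Call:
send_rows:
  series: "0 0 0 2 -0.5 0 0;0 0 0 4 -0.5 0 0;0 0 0 6 -0.5 0 0;0 0 0 7 -2.2 0 0;0 0 0 8 -4 0.1 0;0 0 0 9 -5.7 0.1 0;0 0 0 10 -7.4 0.1 0;0 0 0 10 -7.4 0.1 0;0 0 0 10 -7.4 0.1 0"

```text
clock: 6.32
position: [0.5652, -0.2034, 0.1756]
tool_rot: [-1.57, -0.0, 0.109]
force: [-0.9, 0.2, -1.7]
grip_width: 0.0045
```

```bash
python3 - <<'E'
from h import *
np.set_printoptions(precision=4,suppress=True)
s=monitor.observe();print(s['clock'],s['position'],s['tool_rot'],s['force'],s['moment'],s['grip_width'])
im=cams.grab_frame("wrist");cv2.imwrite("pics/w6.png",cv2.resize(im[:,:,::-1],(800,600),interpolation=cv2.INTER_CUBIC))
E
```

```text
6.3167 [ 0.5652 -0.2034  0.1756] [-1.5699 -0.0002  0.109 ] [-0.8952  0.2145 -1.6858] [-0.0076 -0.0095 -0.0302] 0.004533033871295911
```

View pics/w6.png

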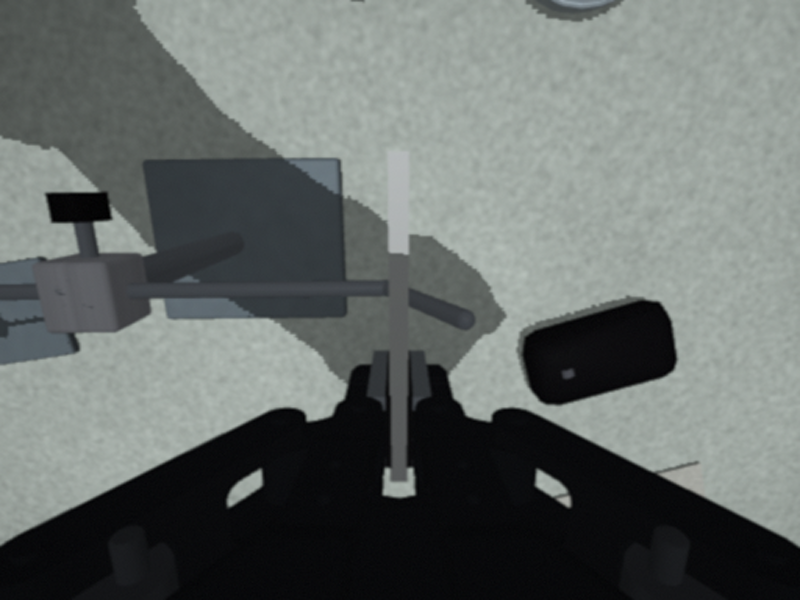

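Call:
send_rows:
  series: "0 0 0 1 -1.7 0 0;0 0 0 2 -3.5 0 0;0 0 0 3 -5.2 0 0;0 0 0 4 -6.9 0 0;0 0 0 5 -8.7 0 0;0 0 0 5 -8.7 0 0;0 0 0 5 -8.7 0 0"

```text
clock: 6.95
position: [0.5702, -0.2029, 0.1843]
tool_rot: [-1.57, -0.0, 0.109]
force: [-0.3, -0.1, -0.4]
grip_width: 0.0041
```

```bash
python3 - <<'E'
from h import *
np.set_printoptions(precision=4,suppress=True)
s=monitor.observe();print(s['clock'],s['position'],s['tool_rot'],s['force'],s['moment'],s['grip_width'])
im=cams.grab_frame("wrist");cv2.imwrite("pics/w7.png",cv2.resize(im[:,:,::-1],(800,600),interpolation=cv2.INTER_CUBIC))
im=cams.grab_frame("scene");cv2.imwrite("pics/s7.png",cv2.resize(im[140:240,160:290,::-1],(780,600),interpolation=cv2.INTER_CUBIC))
E
```

```text
6.95 [ 0.5702 -0.2029  0.1843] [-1.5698 -0.0001  0.109 ] [-0.2745 -0.13   -0.3827] [-0.0728  0.0142 -0.0282] 0.004127620892591771
```

View pics/w7.png

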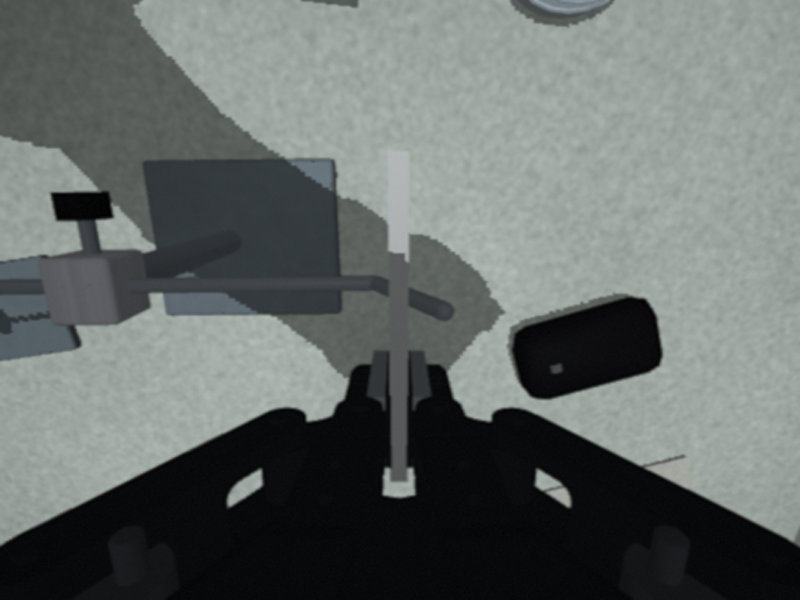

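View pics/s7.png

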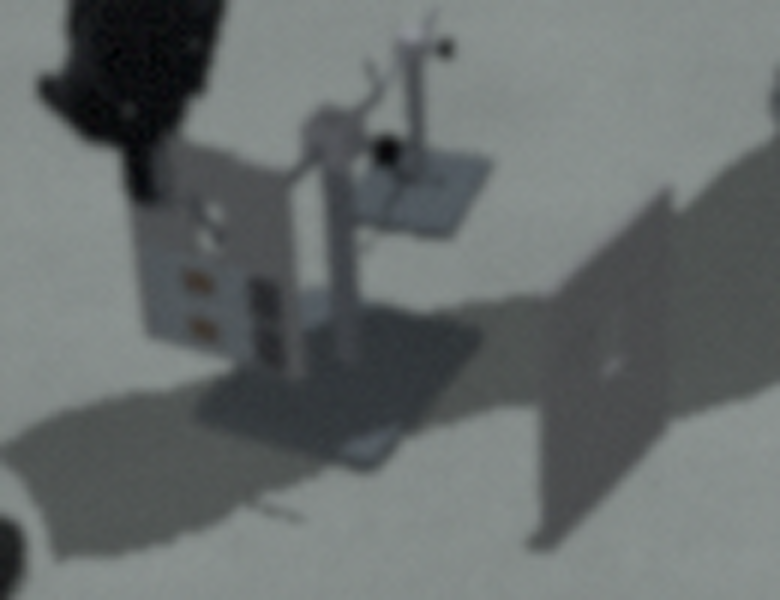

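```bash
python3 - <<'E'
from h import *
np.set_printoptions(precision=4,suppress=True)
s=lambda u,v:((u-.3)/1.5625,(v-.3)/1.5625)
P=np.array([onz("wrist",s(*p),z) for p,z in [((375,281),.15),((445,311),.19),((398,152),.211),((399,480),.211)]])
m=(P[2]+P[3])/2;d=np.array([np.cos(.115),np.sin(.115),0]);print(P,m,"bend",(P[0]-m)@d,"end",(P[1]-m)@d)
S=monitor.observe();print(S['force'])
E
```

```text
[[ 0.5578 -0.1756  0.15  ]
 [ 0.5812 -0.1735  0.19  ]
 [ 0.5622 -0.1309  0.211 ]
 [ 0.572  -0.2187  0.211 ]] [ 0.5671 -0.1748  0.211 ] bend -0.009288663452525367 end 0.014154625297416647
[ 0.1024  0.4628 -0.7639]
```

Call:
send_rows:
  series: "0 0 0 1 -1.7 0 0;0 0 0 2 -3.5 0 0;0 0 0 3 -5.2 0 0;0 0 0 4 -6.9 0 0;0 0 0 5 -8.7 0 0;0 0 0 6 -10.4 0 0;0 0 0 7 -12.1 0 0;0 0 0 8 -13.9 0 0;0 0 0 8 -13.9 0 0;0 0 0 8 -13.9 0 0"

```text
clock: 7.88
position: [0.5782, -0.2021, 0.1982]
tool_rot: [-1.57, -0.0, 0.109]
force: [0.1, 0.0, -1.3]
grip_width: 0.0038
```

```bash
python3 - <<'E'
from h import *
np.set_printoptions(precision=4,suppress=True)
s=monitor.observe();print(s['clock'],s['position'],s['tool_rot'],s['force'],s['moment'],s['grip_width'])
im=cams.grab_frame("wrist");cv2.imwrite("pics/w8.png",cv2.resize(im[:,:,::-1],(800,600),interpolation=cv2.INTER_CUBIC))
E
```

```text
7.8833 [ 0.5782 -0.2021  0.1982] [-1.5699 -0.0001  0.109 ] [ 0.1114  0.0071 -1.2516] [-0.0495  0.0006  0.0599] 0.0037916920263395076
```

View pics/w8.png

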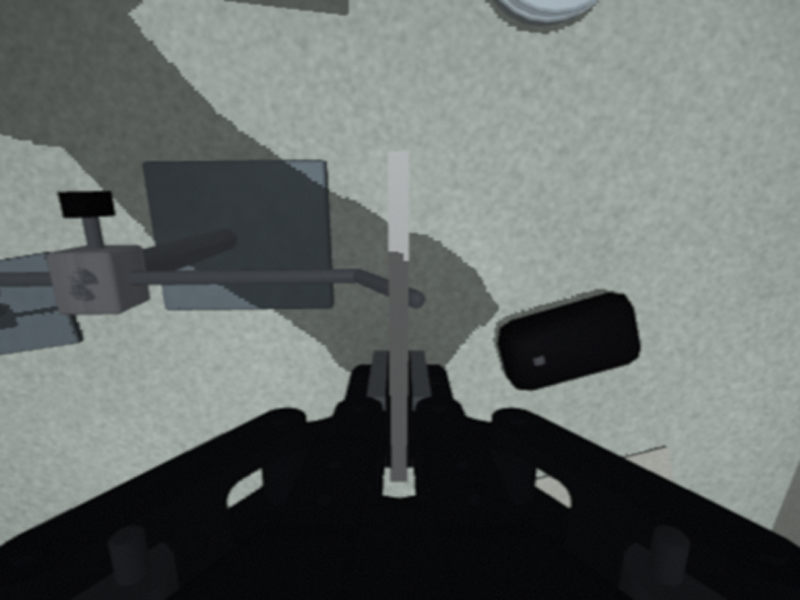

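Call:
send_rows:
  series: "0 0 0 1 -1.7 0 0;0 0 0 2 -3.5 0 0;0 0 0 3 -5.2 0 0;0 0 0 4 -6.9 0 0;0 0 0 5 -8.7 0 0;0 0 0 6 -10.4 0 0;0 0 0 7 -12.1 0 0;0 0 0 8 -13.9 0 0;0 0 0 9 -15.6 0 0;0 0 0 10 -17.3 0 0;0 0 0 12 -20.8 0 0;0 0 0 14 -24.2 0 0;0 0 0 16 -27.7 0 0;0 0 0 18 -31.2 0 0;0 0 0 18 -31.2 0 0"

```text
clock: 9.18
position: [0.5967, -0.2001, 0.2301]
tool_rot: [-1.57, -0.001, 0.109]
force: [-0.4, -0.1, -0.9]
grip_width: 0.0041
```

```bash
python3 - <<'E'
from h import *
np.set_printoptions(precision=4,suppress=True)
s=monitor.observe();print(s['clock'],s['position'],s['tool_rot'],s['force'],s['moment'],s['grip_width'])
im=cams.grab_frame("wrist");cv2.imwrite("pics/w9.png",im[:,:,::-1])
im=cams.grab_frame("scene");cv2.imwrite("pics/s9.png",cv2.resize(im[140:240,160:290,::-1],(780,600),interpolation=cv2.INTER_CUBIC))
E
```

```text
9.1833 [ 0.5967 -0.2001  0.2301] [-1.5702 -0.001   0.1092] [-0.3991 -0.0948 -0.876 ] [-0.0706 -0.0237 -0.0229] 0.004146068544890547
```

View pics/w9.png

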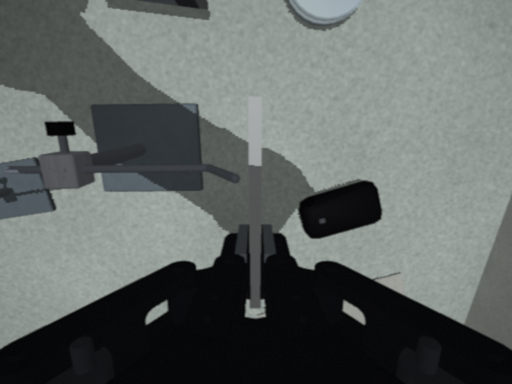

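View pics/s9.png

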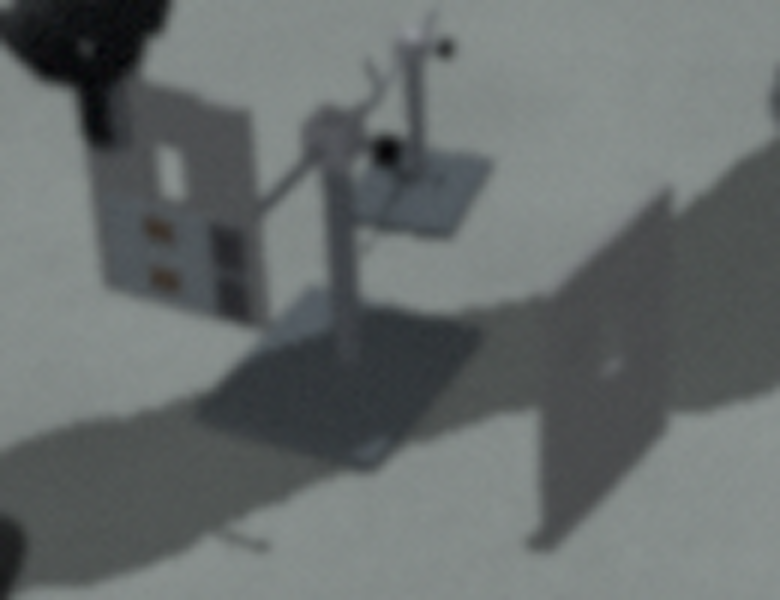

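```bash
python3 - <<'E'
from h import *
for p,y in [((.63,-.19,.35),.109),((.61,0.0,.37),.3),((.52,.2,.37),.488)]: print(rel(p,y))
E
```

```text
[-1.00000e-03  0.00000e+00  0.00000e+00  3.48730e+01 -1.20587e+02
  6.44800e+00]
[-1.00000e-03 -1.91000e-01  0.00000e+00  3.56730e+01 -1.40415e+02
  1.97514e+02]
[-1.00000e-03 -3.79000e-01  0.00000e+00 -3.20250e+01 -1.40236e+02
  4.06121e+02]
```

Call:
send_rows:
  series: "0 0 0 20 -15 3 0;0 0 0 35 -40 6 0;0 0 0 35 -70 6 0;0 0 0 35 -100 6 0;0 -0.03 0 35 -121 20 0;0 -0.07 0 35 -135 50 0;0 -0.11 0 35 -140 85 0;0 -0.15 0 35 -140 120 0;0 -0.19 0 35 -140 155 0;0 -0.2 0 35 -140 190 0;0 -0.24 0 28 -140 225 0;0 -0.28 0 18 -140 260 0;0 -0.31 0 5 -140 295 0;0 -0.34 0 -8 -140 330 0;0 -0.37 0 -20 -140 365 0;0 -0.379 0 -28 -140 390 0;0 -0.379 0 -32 -140 406 0;0 -0.379 0 -32 -140 406 0;0 -0.379 0 -32 -140 406 0"

```text
clock: 10.87
position: [0.5197, 0.2004, 0.3696]
tool_rot: [-1.57, -0.0, 0.49]
force: [0.3, -0.7, -1.5]
grip_width: 0.0042
```

```bash
python3 - <<'E'
from h import *
import json
np.set_printoptions(precision=4,suppress=True)
s=monitor.observe();print(s['clock'],s['position'],s['tool_rot'],s['force'],s['moment'],s['grip_width'],s['qpos'])
c=cams.get_calibration("wrist");json.dump({k:np.array(v).tolist() for k,v in c.items()},open("w10.json","w"))
im=cams.grab_frame("wrist");cv2.imwrite("pics/w10.png",cv2.resize(im[:,:,::-1],(800,600),interpolation=cv2.INTER_CUBIC))
E
```

```text
10.8667 [0.5197 0.2004 0.3696] [-1.5699 -0.0001  0.4895] [ 0.3476 -0.6837 -1.5087] [-0.0667  0.0056  0.0178] 0.004171597736180819 [-0.7392  0.3129  0.3534  1.6221 -0.1144  1.2269  0.1267]
```

View pics/w10.png

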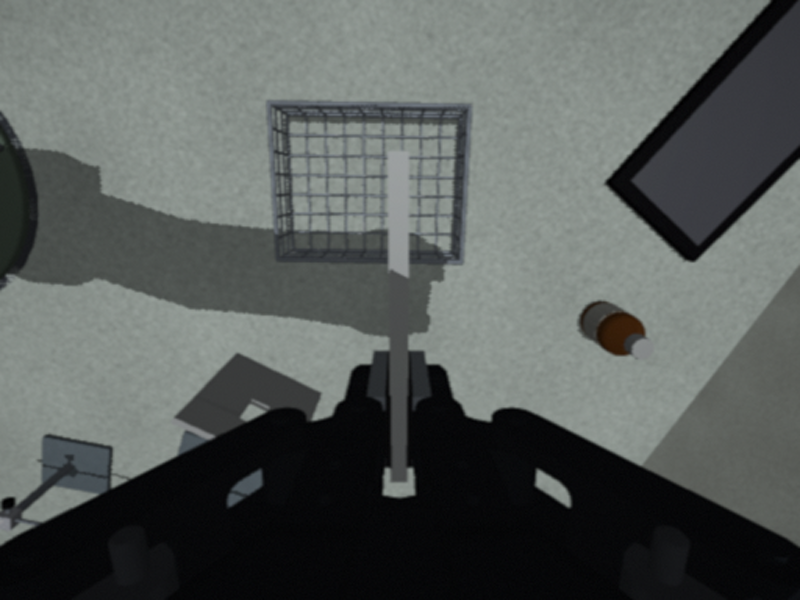

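```bash
python3 - <<'E'
from h import *
import json
np.set_printoptions(precision=4,suppress=True)
c=json.load(open("w10.json"))
s=lambda u,v:((u-.3)/1.5625,(v-.3)/1.5625)
B=np.array([onz("",s(*p),.07,c) for p in [(267.5,100),(471.5,103),(464,264.5),(276.5,263)]]);print(B,B.mean(0),[np.linalg.norm(B[i]-B[i-1]) for i in range(4)])
e=B[1]-B[0];f=B[2]-B[3];print(np.arctan2(e[1],e[0]),np.arctan2(f[1],f[0]));g=B[0]-B[3];h=B[1]-B[2];print(np.arctan2(g[1],g[0])-np.pi/2,np.arctan2(h[1],h[0])-np.pi/2)
q=[onz("",s(*p),.3957,c) for p in [(398,152),(399,480)]];print(q,(q[0]+q[1])/2, np.linalg.norm(q[0]-q[1]))
E
```

```text
[[0.3472 0.2671 0.07  ]
 [0.5142 0.3532 0.07  ]
 [0.5843 0.2198 0.07  ]
 [0.416  0.1318 0.07  ]] [0.4654 0.243  0.07  ] [np.float64(0.15180652290651925), np.float64(0.1878479593077875), np.float64(0.1507829739927487), np.float64(0.18985770065123886)]
0.4762920515773554 0.4816905147566639
0.4703586120652856 0.48362878966810463
[array([0.4852, 0.2643, 0.3957]), array([0.5273, 0.1858, 0.3957])] [0.5063 0.225  0.3957] 0.08900794863570416
```

```bash
python3 - <<'E'
from h import *
for p in [(.53,.245,.30),(.53,.245,.13),(.53,.245,.105)]: print(rel(p,.478))
E
```

```text
[-1.0000e-03  1.0000e-02  0.0000e+00  3.0097e+01  6.9680e+01  3.5566e+01]
[-1.0000e-03  1.0000e-02  0.0000e+00  3.0066e+01  2.3968e+02  3.5462e+01]
[-1.0000e-03  1.0000e-02  0.0000e+00  3.0062e+01  2.6468e+02  3.5447e+01]
```

Call:
send_rows:
  series: "0 0.01 0.05 10 20 15 0;0 0.01 0.1 20 40 30 0;0 0.01 0.14 30 60 35.5 0;0 0.01 0.14 30 80 35.5 0;0 0.01 0.14 30 100 35.5 0;0 0.01 0.14 30 120 35.5 0;0 0.01 0.14 30 140 35.5 0;0 0.01 0.14 30 160 35.5 0;0 0.01 0.14 30 170 35.5 0;0 0.01 0.14 30 175 35.5 0;0 0.01 0.14 30 175 35.5 0;0 0.01 0.14 30 175 35.5 0"

```text
clock: 11.92
position: [0.5304, 0.2452, 0.1955]
tool_rot: [-1.571, 0.139, 0.477]
force: [-0.0, 0.7, -0.4]
grip_width: 0.0044
```

```bash
python3 - <<'E'
from h import *
np.set_printoptions(precision=4,suppress=True)
s=monitor.observe();print(s['clock'],s['position'],s['tool_rot'],s['force'],s['grip_width'])
R=Ro.from_euler('xyz',s['tool_rot']);p=s['position'];f=p+R.apply([0,.094,.028]);print("foot mid",f,"in basket x,y",(f-[.4654,.243,0])[:2]@np.array([[.888,-.46],[.46,.888]]))
im=cams.grab_frame("wrist");cv2.imwrite("pics/w11.png",im[:,:,::-1])
im=cams.grab_frame("scene");cv2.imwrite("pics/s11.png",cv2.resize(im[110:300,240:440,::-1],(630,600),interpolation=cv2.INTER_CUBIC))
E
```

```text
11.9167 [0.5304 0.2452 0.1955] [-1.5707  0.1389  0.4774] [-0.0219  0.7117 -0.4077] 0.004437637170020299
foot mid [0.506  0.2641 0.1024] in basket x,y [0.0457 0.0001]
```

View pics/w11.png

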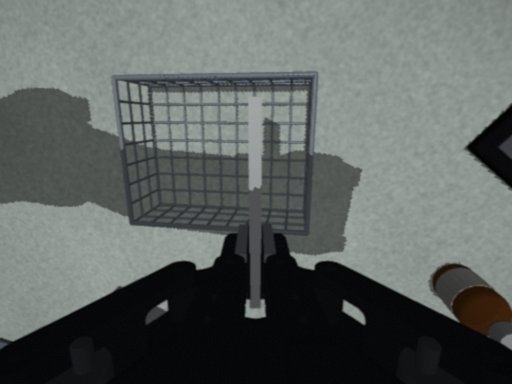

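View pics/s11.png

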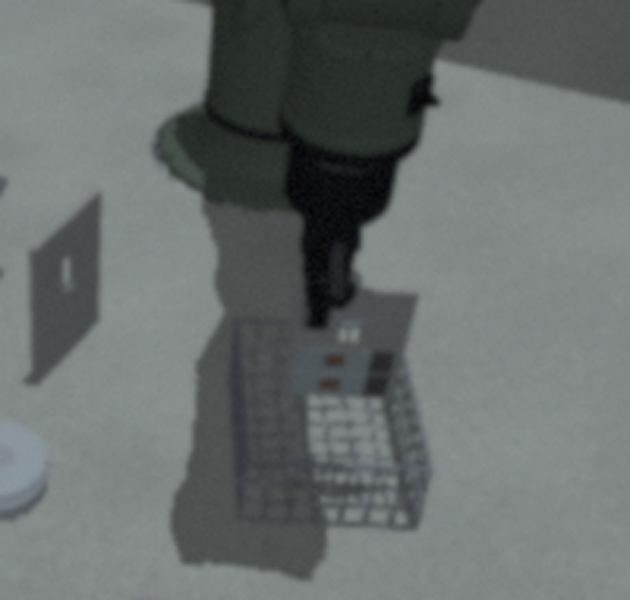

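Call:
send_rows:
  series: "0 0 0 2 14 0 0;0 0 0 4 28 0 0;0 0 0 6 42 0 0;0 0 0 8 56 0 0;0 0 0 9.5 68 0 0;0 0 0 10.7 76 0 0;0 0 0 11.5 82 0 0;0 0 0 12 85 0 0;0 0 0 12 85 0 0;0 0 0 12 85 0 0"

```text
clock: 12.85
position: [0.5301, 0.2456, 0.1093]
tool_rot: [-1.571, 0.139, 0.478]
force: [0.5, -0.2, -1.4]
grip_width: 0.0045
```

```bash
python3 - <<'E'
from h import *
np.set_printoptions(precision=4,suppress=True)
s=monitor.observe();print(s['clock'],s['position'],s['tool_rot'],s['force'],s['grip_width'])
R=Ro.from_euler('xyz',s['tool_rot']);p=s['position'];f=p+R.apply([0,.094,.028]);print("foot mid",f)
im=cams.grab_frame("wrist");cv2.imwrite("pics/w12.png",im[:,:,::-1])
im=cams.grab_frame("scene");cv2.imwrite("pics/s12.png",cv2.resize(im[110:300,240:440,::-1],(630,600),interpolation=cv2.INTER_CUBIC))
E
```

```text
12.85 [0.5301 0.2456 0.1093] [-1.5706  0.1391  0.478 ] [ 0.546  -0.1667 -1.3909] 0.004533223182838296
foot mid [0.5057 0.2645 0.0163]
```

View pics/w12.png

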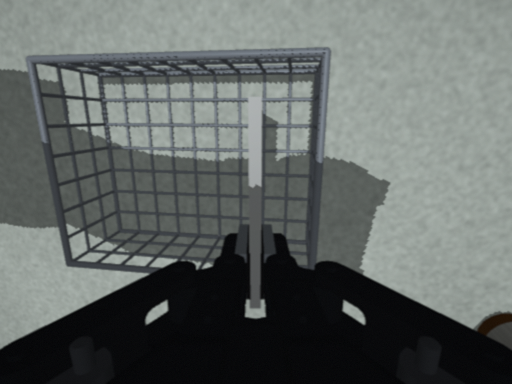

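View pics/s12.png

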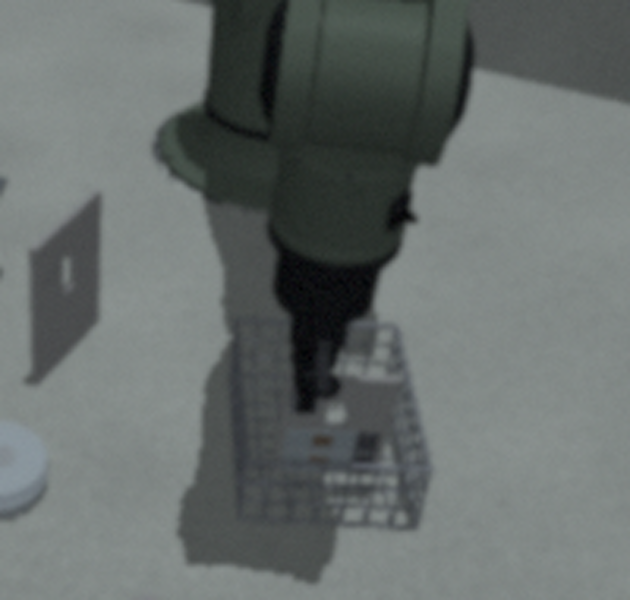

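Call:
send_rows:
  series: "0 0 0 0.3 2 0 0;0 0 0 0.6 4 0 0;0 0 0 0.8 6 0 0;0 0 0 1.1 8 0 0;0 0 0 1.1 8 0 0;0 0 0 1.1 8 0 0"

```text
clock: 13.45
position: [0.5298, 0.2455, 0.1007]
tool_rot: [-1.571, 0.14, 0.478]
force: [-1.9, -1.3, -1.2]
grip_width: 0.004
```

Call:
send_rows:
  series: "0 0 0 0.2 1 0 0;0 0 0 0.3 2 0 0;0 0 0 0.3 2 0 0;0 0 0 0.3 2 0 0.1;0 0 0 0.3 2 0 0.15;0 0 0 0.3 2 0 0.2;0 0 0 0.3 2 0 0.25;0 0 0 0.3 2 0 0.3;0 0 0 0.3 2 0 0.3;0 0 0 0.3 2 0 0.3;0 0 0 0.3 2 0 0.3"
  force: 20

```text
clock: 14.37
position: [0.5299, 0.2455, 0.0989]
tool_rot: [-1.571, 0.14, 0.478]
force: [0.3, 0.5, 0.2]
grip_width: 0.0259
```

```bash
python3 - <<'E'
from h import *
np.set_printoptions(precision=4,suppress=True)
s=monitor.observe();print(s['clock'],s['position'],s['tool_rot'],s['force'],s['grip_width'])
im=cams.grab_frame("wrist");cv2.imwrite("pics/w13.png",im[:,:,::-1])
E
```

```text
14.3667 [0.5299 0.2455 0.0989] [-1.5706  0.1396  0.478 ] [0.3464 0.535  0.2209] 0.025857811091753245
```

View pics/w13.png

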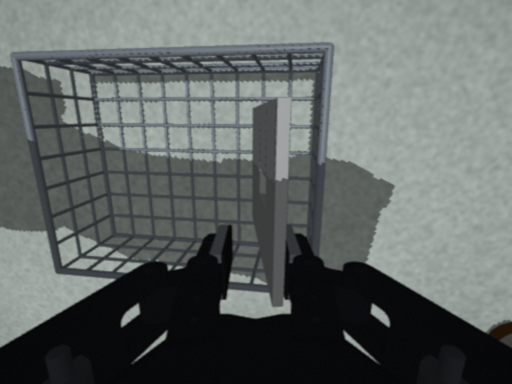

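Call:
send_rows:
  series: "0 0 0 1 -4 0 0.3;0 0 0 2 -10 0 0.3;0 0 0 3 -18 0 0.3;0 0 0 4 -26 0 0.3;0 0 0 5 -36 0 0.3;0 0 0 5 -46 0 0.3;0 0 0 5 -60 0 0.3;0 0 0 5 -80 0 0.3;0 0 0 5 -110 0 0.3;0 0 0 5 -140 0 0.3;0 0 0 5 -170 0 0.3;0 0 0 5 -170 0 0.3;0 0 0 5 -170 0 0.3"

```text
clock: 15.5
position: [0.556, 0.2589, 0.2686]
tool_rot: [-1.57, 0.136, 0.478]
force: [0.8, 0.3, -2.0]
grip_width: 0.0259
```

```bash
python3 - <<'E'
from h import *
np.set_printoptions(precision=4,suppress=True)
s=monitor.observe();print(s['clock'],s['position'],s['tool_rot'],s['force'],s['grip_width'])
im=cams.grab_frame("wrist");cv2.imwrite("pics/w14.png",im[:,:,::-1])
im=cams.grab_frame("scene");cv2.imwrite("pics/s14.png",im[:,:,::-1])
E
```

```text
15.5 [0.556  0.2589 0.2686] [-1.5703  0.1364  0.4781] [ 0.7811  0.33   -2.0323] 0.02591466386291178
```

View pics/w14.png

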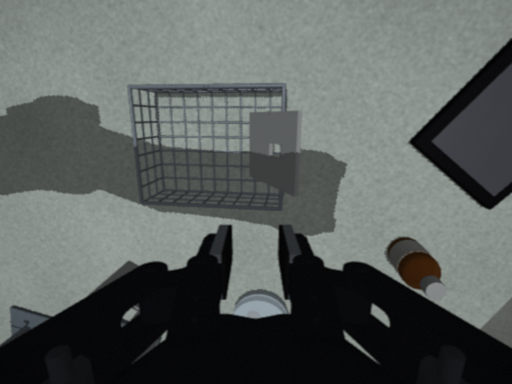

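View pics/s14.png

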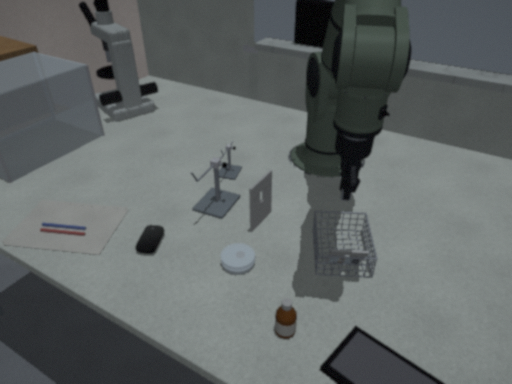

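Call:
send_rows:
  series: "0 0 0 0 -20 -20 0.3;0 0 0 0 -40 -40 0.3;0 0 0 0 -60 -60 0.3;0 0 0 0 -60 -60 0.3;0 0 0 0 -60 -60 0.3;0 0 0 0 -60 -60 0.3;0 0 0 0 -60 -60 0.3;0 0 0 0 -60 -60 0.3;0 0 0 0 -60 -60 0.3;0 0 0 0 -60 -60 0.3;0 0 0 0 -60 -60 0.3;0 0 0 0 -60 -60 0.3"

```text
clock: 16.6
position: [0.5903, 0.2093, 0.3258]
tool_rot: [-1.571, 0.14, 0.478]
force: [0.7, 0.0, -0.6]
grip_width: 0.0256
```

```bash
python3 - <<'E'
from h import *
import json
s=monitor.observe();print(s['clock'],s['position'])
c=cams.get_calibration("wrist");json.dump({k:np.array(v).tolist() for k,v in c.items()},open("w15.json","w"))
im=cams.grab_frame("wrist");cv2.imwrite("pics/w15.png",cv2.resize(im[:,:,::-1],(800,600),interpolation=cv2.INTER_CUBIC))
im=cams.grab_frame("scene");cv2.imwrite("pics/s15.png",cv2.resize(im[190:300,290:400,::-1],(600,600),interpolation=cv2.INTER_CUBIC))
E
```

```text
16.6 [0.59027492 0.2092892  0.32581798]
```

View pics/w15.png

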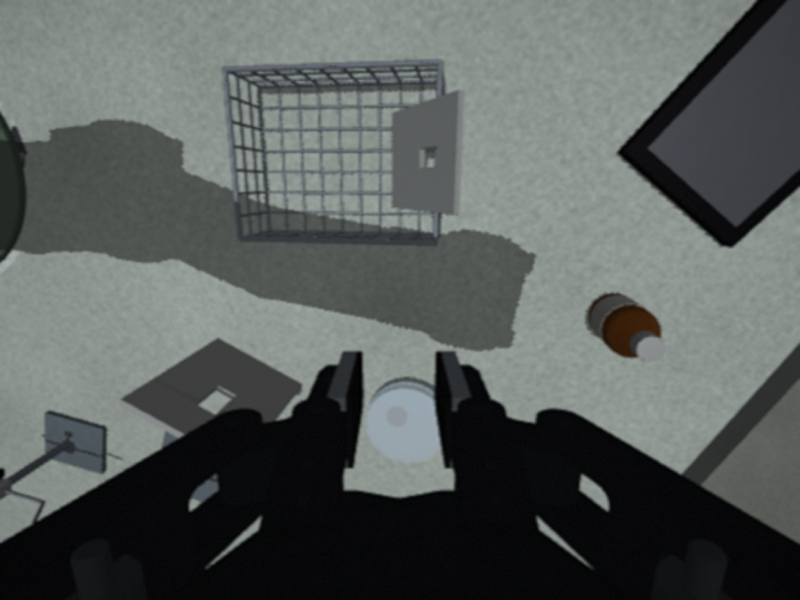

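View pics/s15.png

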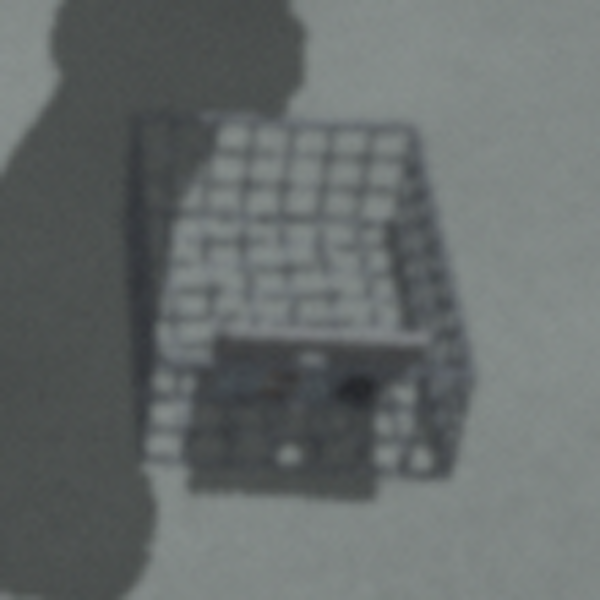

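```bash
python3 - <<'E'
from h import *
import json
np.set_printoptions(precision=4,suppress=True)
c=json.load(open("w15.json"))
s=lambda u,v:((u-.3)/1.5625,(v-.3)/1.5625)
B=np.array([onz("",s(*p),.07,c) for p in [(223,67),(442.5,61),(438.5,244),(239.5,240)]]);m=B.mean(0);print(m)
T=np.array([[.888,-.46],[.46,.888]])
for z in (.095,.1,.11): print(z,[(onz("",s(*p),z,c)-m)[:2]@T for p in [(460,91),(457,214)]])
print("foot",[(onz("",s(*p),.008,c)-m)[:2]@T for p in [(393,112),(394,206)]])
old=cv2.imread("pics/w15.png")
im=cams.grab_frame("wrist");n=cv2.resize(im[:,:,::-1],(800,600),interpolation=cv2.INTER_CUBIC)
print(cv2.absdiff(n,old)[60:250,220:480].mean(), cv2.absdiff(n,old)[60:250,220:480].max())
im=cams.grab_frame("top");cv2.imwrite("pics/t16.png",im[:,:,::-1])
E
```

```text
[0.4659 0.2434 0.07  ]
0.095 [array([0.1092, 0.046 ]), array([ 0.1102, -0.0459])]
0.1 [array([0.1092, 0.045 ]), array([ 0.1102, -0.0456])]
0.11 [array([0.1093, 0.0431]), array([ 0.1103, -0.0449])]
foot [array([0.0443, 0.0453]), array([ 0.0451, -0.0442])]
1.3593049932523618 35
```

View pics/t16.png

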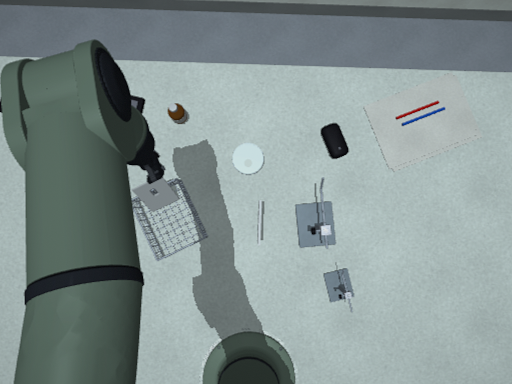

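```bash
python3 -c "
from h import *
bot.job_done();print(monitor.observe()['clock'])"
```

```text
the job is handed in; nothing more can be done
the job is handed in; nothing more can be done
```

The carrier is off the stand and leaning in the wire basket, and the job was handed in at about 17 s of the 56 s allowed.

- **Removal:** I took the hanging carrier, about 89 mm wide; the free-standing look-alike is over 110 mm. I gripped it on the −y side of its slot and lifted it 12 mm to centre the slot on the rod. I then slid it to the bend, measured about 109 mm from the post, and brought it out along the 60° slope. Wrist forces between steps stayed under about 2 N. The highest reading was 7.6 N, when the closing jaws briefly pressed the carrier down onto the rod.
- **Placing:** I opened the jaws with the lower edge about 6 mm above the bench by calculation, just above the 4 mm basket floor.
- **Last checks:**
  - The carrier leans about 33° against the basket's +x end wall. Its foot is about 45 mm from the basket's centre on the floor, and its top reaches about 15 mm past the rim.
  - Two wrist pictures taken moments apart showed no movement beyond image noise.
  - The basket centre moved no more than about 1 mm from where I measured it before placing.
  - The dishes, mouse, bottle and look-alikes appear in the same places in the top view.
  - The gripper is clear of everything. No check failed or disagreed.

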